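# Load the module tester and start the test

## Robot

A 6-joint arm with a two-finger parallel gripper is mounted at the origin on the work surface. World frame = base frame: x ahead of the robot, y to its left, z up, the work surface at z = 0. Lengths are in m, angles in rad, forces in N, time in s.
With the tool pointing down it reaches from about 0.35 to 0.85 m from the base axis. Payload 8.1 kg.
Tool frame: the origin (TCP) lies between the finger pads; the fingertips stand 11 mm ahead of it and the grasp point (between the pads) lies 8 mm behind it (robot.tips_ahead is the distance from the TCP to the fingertips, in m); z points along the fingers, y is the line along which they close (so a half turn about z gives the same grasp; the last joint's range is limited). The gripper opens to 93 mm and grips with 3 to 60 N. Pads are 15 mm wide; open, the fingers measure 128 mm over their backs; the gripper's body (75 mm by 188 mm) begins 65 mm behind the grasp point.
Start: joints at [1.019, 0.13, 1.488, -0, 1.523, -0.085], TCP at [0.27, 0.536, 0.23] pointing down, gripper open.
Joint ranges: [-2.96, 2.96], [-0.89, 2.26], [0.02, 2.5], [-1.34, 4.48], [0, 2.73], [-2.66, 2.66]. Speed limits (rad/s): [2.39, 2.39, 2.79, 3.14, 3.14, 3.14].

## Interface

Orientations are given as a rotation vector (axis times angle).
In Python, from plant import robot gives the robot as it stands. The module is installed in compiled form; this text tells all that it offers.
- The arm moves only by the tool move_arm, never from a script. Its argument "deltas" is one flat list of numbers, 7 for each row, row after row: the shift along the tool's x, y, z in m, then the turn, a rotation vector about the tool's x, y, z in rad, then the opening, from 0 (shut) to 1 (fully open). A call has 1 to 12 rows; each row is the pose to reach, as a shift and turn from the pose commanded when the call began, along the tool's axes at that moment; what a row does not reach only later rows make up. A row lasts 1/8 s, in which the tool goes at most 62.5 mm and 10.7 degrees, less where a joint would pass 70% of its speed; a pose out of reach is approached as far as the arm can. A call with a gripper value outside its range is refused whole. The fingers move at their own pace and stop on an object; "squeeze" is the grip in N (left out, the last holds). Time passes only in rows, so rows that repeat a pose let the fingers close. It gives the time, the measured TCP pose, the force, the opening and the grip force at its end, in the units of the state.
- robot.read_state(): the state, without advancing time (a new reading comes with each control period).
- robot.read_camera(name): name is "scene" or "top" or "wrist"; returns (picture, depth): 420x560x3 uint8, red, green, blue; 420x560 float32, m along the optical axis (not along the pixel's ray), 0 where there is no reading.
- robot.camera_model(name): a dict with "K" (3x3 intrinsics, pixels), "k1" (the pictures are not rectified: a ray, as slopes to the right and down, at radius r is drawn at 1 + k1 r^2 times it, then the intrinsics apply), "R" (3x3) and "t" (3): a world point X has camera coordinates R X + t; the wrist camera has in their place "tool_from_camera" (4x4, takes a point from camera to tool coordinates, whose origin is the TCP and whose axes are the flange's). Camera axes: x right, y down, z forward; pixel columns grow to the right and rows downward; lengths in m; the calibration is good to about 2 mm. A picture is of the moment at which its call begins: read the wrist's pose just before it. camera_model takes no time and is no camera call.
- robot.close_job(): hands the job in; it is judged then, once.
Trained networks look in the newest picture that a camera, given by its name, has taken for a name from the list of things; names that differ only in an ending like _2 or _b are one class to them, and where a whole thing is asked for, a point or a joint stands for the part that bears it (a point fixed in the world has none). Each returns a list of dicts, best first, with "confidence" (0 to 1); they miss things now and then, are a little off and sometimes report something else, mostly with a low value. They report only what shows in the picture. A call takes as long as a camera call. They do not tell look-alikes from the thing itself.
- robot.recognise(camera, label): "uv" ([column, row] in pixels, amid what is visible of it).
The state is a dict: "t": time; "q": joint angles; "dq": joint speeds; "joint_torque": joint torques, N m; "tool_pos": TCP position; "orientation": TCP orientation; "force": force on the tool from outside, world axes, zero at the start; "wrist_torque": the same for the moment, N m; "opening": finger opening in m; "gripper_force": force on a finger pad.
Only numpy, scipy, OpenCV 4.12 (cv2) and the standard library are available. Lean on these libraries where they do the work, as an engineer would, in place of code of your own. Each camera call takes 0.05 s, during which the arm holds its last target. There are 200 camera calls.

## Task

Get the modules on the bench under test: pull up the spring knob on the tester's hold-down bar, slide the bar back to its rearmost hole and let the knob snap in, then set each loose module (three or four) in a nest of its own and press it down flush. When all are in, pull the knob again, bring the bar forward over them to the front hole and let it snap in, and only after that throw the test switch fully over. Leave everything else on the bench where it is.

Things in the scene. Friction and masses are not known exactly. Their poses are not given: they have to be found in the camera images.
- fixture: module tester, fixed, elsewhere each time: plywood plate 130 (x) x 330 (y), 30 high, four nests in a row along y, 80 apart; an aluminium rail 42 high along each short side (y = +-185). Origin: on the table midway along the row of nests; x points to the rear, away from the robot (turned at most 0.15 rad), y to the left along the row
- nest0 (a point): Recess 90 (x) x 56 (y) in the plate; this point: centre of its mouth, 30 above the table; axes as the fixture's. Its stiff bed, at first 12 below the mouth, gives way 8 mm under about 6 N and stays down: a module just laid in stands 8 proud; pressed until it stops, its base block is flush (module centre 4 above this point). Position: right-hand end.
- nest1 (a point): Recess 90 (x) x 56 (y) in the plate; this point: centre of its mouth, 30 above the table; axes as the fixture's. Its stiff bed, at first 12 below the mouth, gives way 8 mm under about 6 N and stays down: a module just laid in stands 8 proud; pressed until it stops, its base block is flush (module centre 4 above this point). Position: second from the right.
- nest2 (a point): Recess 90 (x) x 56 (y) in the plate; this point: centre of its mouth, 30 above the table; axes as the fixture's. Its stiff bed, at first 12 below the mouth, gives way 8 mm under about 6 N and stays down: a module just laid in stands 8 proud; pressed until it stops, its base block is flush (module centre 4 above this point). Position: second from the left.
- nest3 (a point): Recess 90 (x) x 56 (y) in the plate; this point: centre of its mouth, 30 above the table; axes as the fixture's. Its stiff bed, at first 12 below the mouth, gives way 8 mm under about 6 N and stays down: a module just laid in stands 8 proud; pressed until it stops, its base block is flush (module centre 4 above this point). Position: left-hand end.
- hold_down (a joint): hold-down bar, 398 (y) x 28 (x), across plate and rails, underside 61 and top 71 above the table; slides along the fixture's x (drag 1.5 N). Value in m, growing to the rear; holes at +0.045 rear (bar clear of the nests), 0 middle (start), -0.045 front (over the modules); stops 2 mm beyond. A flush module passes 3 mm below it, one standing proud blocks it.
- plunger (a joint): spring plunger on the right-hand (fixture -y) end of the bar: m raised. 0: snapped in a hole; about 0.012: its pin rides on the rail; 0.018: stop. To clear the rail pull to 0.014 or more. The spring pulls down with 4 N at 0, 8.5 N at the stop. The pin has 2 mm play in a hole and a rounded end: let go within about 3 mm of a hole it drops in.
- knob_mid (a point): centre of the plunger's knob: upright cylinder 28 across, 26 high, free all round, 105 above the table when snapped in (the bar's top lies 34 below this point). Moved sideways while raised, it carries the bar along. Axes as the fixture's.
- module0_mid (a point): loose module (all alike; one may be absent): base block 84 (x) x 50 (y) x 20 high, on it a centred terminal housing 64 (x) x 26 (y) x 28 high, 48 high in all, 0.10 to 0.21 kg; grip the housing across its 26 mm. This point: its centre, 24 above the underside; x along its length, z up. Half a turn about z makes no difference.
- module1_mid (a point): loose module (all alike; one may be absent): base block 84 (x) x 50 (y) x 20 high, on it a centred terminal housing 64 (x) x 26 (y) x 28 high, 48 high in all, 0.10 to 0.21 kg; grip the housing across its 26 mm. This point: its centre, 24 above the underside; x along its length, z up. Half a turn about z makes no difference.
- module2_mid (a point): loose module (all alike; one may be absent): base block 84 (x) x 50 (y) x 20 high, on it a centred terminal housing 64 (x) x 26 (y) x 28 high, 48 high in all, 0.10 to 0.21 kg; grip the housing across its 26 mm. This point: its centre, 24 above the underside; x along its length, z up. Half a turn about z makes no difference.
- module3_mid (a point): loose module (all alike; one may be absent): base block 84 (x) x 50 (y) x 20 high, on it a centred terminal housing 64 (x) x 26 (y) x 28 high, 48 high in all, 0.10 to 0.21 kg; grip the housing across its 26 mm. This point: its centre, 24 above the underside; x along its length, z up. Half a turn about z makes no difference.
- test_switch (a joint): test switch: toggle lever on a fixed block 70 x 50 x 25 high; angle in rad, 0: off, leaning towards the robot; 1.0: fully over to the rear (on). It turns about a level axis 22 above the table, needs about 1 N at the tip and stays where it is left.
- test_switch_tip (a point): centre of the 26 mm ball at the end of the switch's lever, 80 from the pivot: 92 above the table, 38 towards the robot from the pivot when off; thrown, it goes over along its own x direction (level part) to 38 beyond the pivot. Its yaw is the switch's yaw.
- solder_spool: bystander: spool of solder, 60 across, 50 high; origin at the centre of its underside. To be left alone.
- multimeter: bystander: hand multimeter lying flat, 85 x 165 x 36; origin at the centre of its underside. To be left alone.
- tape_roll: bystander: roll of tape lying flat, 60 across, 24 high; origin at the centre of its underside. To be left alone.
Not all that is in view belongs to the job. Leave any orange or pink look-alike of the part that bears module3_mid alone. Leave any purple look-alike of the part that bears module1_mid alone.

How it is judged:
By the outcome, as a careful person would: the job done as asked, in the order asked, and still so for the second after the job is handed in, with the robot touching nothing.
Of module0, module1, module2, module3 only 3 to 4 are there at a start; the rules pass over those that are not, and their reading is None.
At some moment in a run one of module0, module1, module2, module3 may be knocked a few centimetres aside while the robot is not near it.
Once in a run the grip may slacken for a moment while it holds something.
It also fails if it takes over 210 s, if anything falls off the work surface, if the arm or the gripper's body presses on something with over 40 N, if the wrist force passes 120 N, or if a joint passes its speed limit or range.

## Working session

There is one attempt and no reset: what is moved stays moved. The work goes in short steps, Python scripts to look and compute and a tool call to move; the robot and the scene stay as the last step left them, time stands still between calls to the robot, and variables do not carry over. Pictures are saved under pics/ and viewed, at most 14 in all, crops included, and the job is handed in when it is done.

Besides the shell and the picture viewer there is one more tool, called after "Call:" as name(argument=value, ...) on one line, values as JSON. move_arm: Moves the arm, as the interface text tells. Its arguments: {"type":"object","properties":{"deltas":{"type":"array","items":{"type":"number"}},"squeeze":{"type":"number"}},"required":["deltas"]}

```bash
mkdir -p pics; cat > h.py <<'E'
import numpy as np, cv2
from plant import robot
from scipy.spatial.transform import Rotation as Ro
def cam(name):
    s=robot.read_state(); im,d=robot.read_camera(name); m=robot.camera_model(name)
    if name=="wrist":
        T=np.eye(4);T[:3,:3]=Ro.from_rotvec(s["orientation"]).as_matrix();T[:3,3]=s["tool_pos"]
        C=T@np.array(m["tool_from_camera"])
    else:
        C=np.eye(4);R=np.array(m["R"]);C[:3,:3]=R.T;C[:3,3]=-R.T@np.array(m["t"])
    return im,d,np.array(m["K"]),float(m["k1"]),C
def rays(K,k1,uv):
    p=cv2.undistortPoints(np.array(uv,float).reshape(-1,1,2),K,np.array([k1,0,0,0.]))[:,0]
    return np.c_[p,np.ones(len(p))]
def cloud(c):
    im,d,K,k1,C=c
    v,u=np.mgrid[:d.shape[0],:d.shape[1]]
    r=rays(K,k1,np.c_[u.ravel(),v.ravel()])*d.reshape(-1,1)
    P=r@C[:3,:3].T+C[:3,3]; P[d.ravel()==0]=np.nan
    return P.reshape(d.shape+(3,))
def save(im,n): cv2.imwrite("pics/"+n,im[:,:,::-1])
E
python3 - <<'E'
from h import *
for n in ["top","scene"]:
    c=cam(n);save(c[0],n+"0.png");P=cloud(c);np.save(n+"P.npy",P);np.save(n+"I.npy",c[0])
    for l in ["module0_mid","knob_mid","test_switch_tip","fixture","solder_spool","multimeter","tape_roll","nest0"]:
        for r in robot.recognise(n,l):
            u,v=np.round(r["uv"]).astype(int); print(n,l,round(r["confidence"],2),u,v,P[v,u].round(3))
print(robot.read_state())
E
```

```text
top module0_mid 0.61 370 153 [ 0.608 -0.266  0.051]
top test_switch_tip 0.52 112 219 [0.43  0.41  0.101]
top fixture 0.55 256 171 [0.558 0.039 0.07 ]
top solder_spool 0.79 184 247 [0.356 0.235 0.05 ]
top multimeter 0.55 124 149 [0.625 0.406 0.03 ]
top tape_roll 0.49 364 195 [nan nan nan]
top nest0 0.69 112 218 [0.433 0.413 0.093]
top nest0 0.67 255 172 [0.556 0.042 0.069]
scene module0_mid 0.88 272 303 [ 0.635 -0.277  0.037]
scene knob_mid 0.44 286 240 [ 0.559 -0.15   0.116]
scene test_switch_tip 0.42 380 147 [0.433 0.422 0.091]
scene fixture 0.7 335 235 [0.572 0.034 0.027]
scene solder_spool 0.71 329 177 [0.372 0.237 0.032]
scene multimeter 0.8 424 192 [0.647 0.375 0.039]
scene tape_roll 0.91 245 280 [ 0.498 -0.246 -0.003]
scene tape_roll 0.36 379 150 [0.434 0.418 0.081]
scene nest0 0.77 332 237 [0.559 0.037 0.011]
{'t': 0.9, 'q': array([ 1.01858241e+00,  1.30430764e-01,  1.48815979e+00,  4.29963907e-05,
        1.52301471e+00, -8.54292528e-02]), 'dq': array([ 0.00017247,  0.00057411,  0.00040418, -0.00013751,  0.00060242,
        0.00061567]), 'joint_torque': array([-2.78185953e-04, -5.59743583e+01, -4.92062116e+01,  7.68454419e-02,
        2.25995004e-02,  5.08631967e-05]), 'tool_pos': array([0.27000032, 0.53583473, 0.22963894]), 'orientation': array([-7.2657784e-01, -3.0563717e+00, -2.3302195e-06]), 'force': array([-0.26453913,  0.08242236,  0.07571835]), 'wrist_torque': array([0.0640796 , 0.00398908, 0.01108373]), 'gripper_force': 0.0, 'opening': 0.09290674406050992}
```

View pics/top0.png

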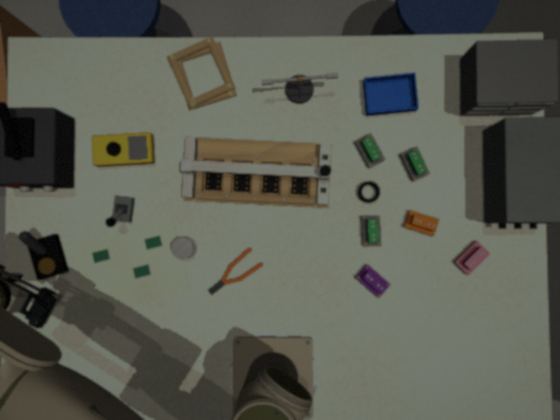

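View pics/scene0.png

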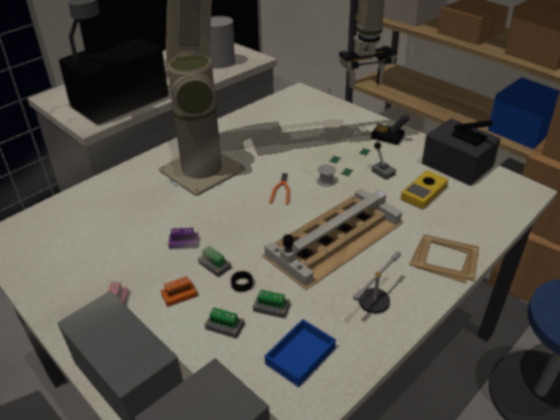

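Top view: green modules at (370,150), (415,163) and (372,230). The look-alikes are orange (421,222), pink (472,257) and purple (372,280). Knob at (325,170), switch ball near (111,221). Only three real modules are in view.

```bash
cat >> h.py <<'E'
def green(im):
    h=cv2.cvtColor(im,cv2.COLOR_RGB2HSV); return (h[...,0]>40)&(h[...,0]<85)&(h[...,1]>90)
def rect(pts):
    c,(w,h),a=cv2.minAreaRect((pts*1000).astype(np.float32)); 
    if w<h: w,h,a=h,w,a+90
    return np.round(c,1),round(w,1),round(h,1),round((a+90)%180-90,2)   # long axis angle deg
def blobs(mask,lo=30):
    n,L,S,c=cv2.connectedComponentsWithStats(mask.astype(np.uint8)); 
    return [L==i for i in range(1,n) if S[i,4]>=lo]
def modules(c,P):
    for b in blobs(green(c[0])):
        b=b&np.isfinite(P[...,2]); p=P[b]
        if len(p)<20: continue
        t=p[p[:,2]>np.nanmedian(p[:,2])-.006]; print("green",np.argwhere(b).mean(0).round(),len(t),rect(t[:,:2]),np.median(t[:,2]).round(4))
E
python3 - <<'E'
from h import *
for n in ["top","scene"]:
    P=np.load(n+"P.npy");I=np.load(n+"I.npy");modules((I,),P)
    z=P[...,2];b=(P[...,0]>.4)&(P[...,0]<.75)&(P[...,1]>-.19)&(P[...,1]<.28)
    for lo,hi in [(.02,.035),(.036,.05),(.062,.08),(.1,.13)]:
        for q in blobs(b&(z>lo)&(z<hi),15): p=P[q];print(n,lo,len(p),rect(p[:,:2]),np.median(p[:,2]).round(4), p[:,:2].mean(0).round(4))
    b=(P[...,0]>.3)&(P[...,0]<.55)&(P[...,1]>.3)&(P[...,1]<.5)
    for lo,hi in [(.015,.035),(.075,.12)]:
        for q in blobs(b&(z>lo)&(z<hi),8): p=P[q];print("sw",lo,len(p),rect(p[:,:2]),np.median(p[:,2]).round(4))
E
```

```text
green [149. 371.] 201 (array([ 622.1, -270.1]), 63.4, 27.3, 28.44) 0.0475
green [162. 416.] 192 (array([ 583.6, -392.8]), 62.4, 25.0, 23.66) 0.0477
green [230. 372.] 196 (array([ 399.3, -271.7]), 62.1, 26.2, 2.01) 0.0476
green [242. 153.] 104 (array([368.1, 334.3]), 38.8, 21.7, -75.79) 0.0002
green [256. 100.] 103 (array([331.2, 479.5]), 38.0, 21.3, -75.39) -0.0007
green [271. 141.] 101 (array([287.9, 364.8]), 36.0, 21.8, -74.3) 0.0004
top 0.02 992 (array([599. ,  46.5]), 339.1, 59.8, 80.77) 0.0295 [0.6007 0.0469]
top 0.02 29 (array([ 600.9, -145.3]), 13.9, 12.0, 89.21) 0.0303 [ 0.601  -0.1457]
top 0.02 31 (array([530.8, 216. ]), 65.5, 2.4, -3.39) 0.028 [0.5313 0.2158]
top 0.02 1630 (array([518.7,  45.8]), 330.5, 74.5, 86.87) 0.0294 [0.5087 0.0468]
top 0.02 29 (array([ 511.3, -139.6]), 13.9, 13.8, 0.47) 0.0287 [ 0.5109 -0.1397]
top 0.036 232 (array([625.8, 223.9]), 60.7, 29.6, -2.11) 0.0416 [0.6266 0.2234]
top 0.036 199 (array([ 607.2, -144.6]), 61.3, 28.0, -3.32) 0.0414 [ 0.6092 -0.1443]
top 0.036 259 (array([528.2, 228.7]), 69.7, 28.0, -2.98) 0.0415 [0.5267 0.2291]
top 0.036 227 (a
[... 835 characters left out ...]
 (array([ 488.1, -105.6]), 41.0, 21.6, -35.32) 0.0306 [ 0.4875 -0.102 ]
scene 0.02 186 (array([ 556.2, -153.1]), 166.5, 29.1, 4.99) 0.0277 [ 0.5703 -0.1525]
scene 0.036 97 (array([513.6, 229.9]), 46.5, 34.9, -1.87) 0.0428 [0.5137 0.2284]
scene 0.036 204 (array([614.4, 226.3]), 90.1, 35.5, -3.54) 0.0425 [0.6205 0.2232]
scene 0.036 411 (array([ 555.7, -136.5]), 166.5, 41.8, -4.78) 0.0421 [ 0.5619 -0.1429]
scene 0.062 1096 (array([566.8,  44.1]), 402.2, 37.2, 87.21) 0.0715 [0.5681 0.034 ]
scene 0.1 121 (array([ 557. , -140.7]), 29.2, 26.1, -49.17) 0.1157 [ 0.5597 -0.1435]
sw 0.015 206 (array([461.3, 409.6]), 76.7, 56.0, 4.95) 0.0262
sw 0.075 63 (array([427.6, 416.9]), 25.7, 24.8, -43.21) 0.0986
```

```bash
cat >> h.py <<'E'
def delta(pos,yaw):
    "tool-axis shift and turn to TCP at pos, pointing down, tool x at yaw (deg)"
    s=robot.read_state();R=Ro.from_rotvec(s["orientation"])
    a=np.radians(yaw);T=Ro.from_matrix(np.array([[np.cos(a),np.sin(a),0],[np.sin(a),-np.cos(a),0],[0,0,-1.]]))
    print("delta",R.inv().apply(np.array(pos)-s["tool_pos"]).round(4),(R.inv()*T).as_rotvec().round(3),"t",round(s["t"],2))
E
python3 - <<'E'
from h import *
delta((.556,-.141,.23),-3.1)
print(np.array(robot.camera_model("wrist")["tool_from_camera"]).round(3))
P=np.load("topP.npy");a=np.radians(-3.1);o=np.array([.5655,.0422])
d=P[...,:2]-o; X=d@[np.cos(a),np.sin(a)];Y=d@[-np.sin(a),np.cos(a)];Z=P[...,2]
q=(Z>.008)&(Z<.024)&(abs(X)<.09)&(abs(Y)<.17)
for b in blobs(q,20): print(len(X[b]),np.percentile(X[b],[2,50,98]).round(3),np.percentile(Y[b],[2,50,98]).round(3),np.median(Z[b]))
q=(Z>.025)&(Z<.034)&(abs(Y)<.16)
print(np.percentile(X[q&(abs(X)<.12)],[.5,1,99,99.5]))
E
```

```text
delta [-5.600e-01 -4.757e-01 -4.000e-04] [-0.    -0.     2.729] t 0.9
[[ 0.001 -0.969 -0.246  0.068]
 [ 1.     0.001  0.     0.   ]
 [ 0.    -0.246  0.969 -0.156]
 [ 0.     0.     0.     1.   ]]
24 [0.022 0.025 0.026] [-0.047 -0.029 -0.012] 0.01206111739127591
353 [-0.062 -0.035 -0.01 ] [0.097 0.122 0.149] 0.01693735494275095
356 [-0.061 -0.035 -0.009] [0.015 0.042 0.069] 0.016659479724256077
342 [-0.062 -0.035 -0.01 ] [-0.064 -0.039 -0.012] 0.017001271770364146
353 [-0.061 -0.035 -0.01 ] [-0.146 -0.119 -0.093] 0.01679366189442333
[-0.0839153  -0.08361852  0.04522927  0.04556544]
```

Call:
move_arm(deltas=[-0.047,-0.04,0,0,0,0.187,1,-0.093,-0.08,0,0,0,0.374,1,-0.14,-0.12,0,0,0,0.56,1,-0.187,-0.16,0,0,0,0.747,1,-0.233,-0.2,0,0,0,0.93,1,-0.28,-0.24,0,0,0,1.12,1,-0.327,-0.28,0,0,0,1.3,1,-0.373,-0.32,0,0,0,1.49,1,-0.42,-0.36,0,0,0,1.68,1,-0.467,-0.4,0,0,0,1.86,1,-0.51,-0.44,0,0,0,2.05,1,-0.56,-0.476,0,0,0,2.23,1])

```text
t: 2.4
tool_pos: [0.5563, -0.1433, 0.23]
orientation: [3.066, 0.683, 0.001]
force: [0.6, 0.5, -0.0]
opening: 0.0927
gripper_force: 0.0
```

Call:
move_arm(deltas=[0,0,0,0,0,0.18,1,0,0,0,0,0,0.36,1,0,0,0,0,0,0.499,1,0,0,0,0,0,0.499,1,0,0,0,0,0,0.499,1])

```text
t: 3.02
tool_pos: [0.5559, -0.1412, 0.2297]
orientation: [3.141, -0.08, 0.0]
force: [0.1, -0.5, 0.5]
opening: 0.0931
gripper_force: 0.0
```

```bash
python3 - <<'E'
from h import *
c=cam("wrist");save(c[0],"w1.png");P=cloud(c)
q=(P[...,2]>.108)&(P[...,2]<.125)&(P[...,1]<-.08)
for b in blobs(q,50): print(b.sum(),rect(P[b][:,:2]),np.median(P[b][:,2]))
s=robot.read_state();print(s["tool_pos"],s["orientation"])
delta((.556,-.141,.113),-3.1)
c=cam("top");modules(c,cloud(c))
E
```

```text
1134 (array([ 555.6, -141.2]), 29.5, 29.2, -47.0) 0.11856919054829299
[ 0.55585959 -0.14120151  0.22967859] [ 3.14050623e+00 -8.08474117e-02  3.59151971e-05]
delta [ 1.000e-04 -2.000e-04  1.167e-01] [ 0.    -0.     0.003] t 3.08
green [162. 416.] 192 (array([ 583.6, -392.9]), 62.5, 25.1, 23.97) 0.0477
green [230. 372.] 193 (array([ 399.3, -271.4]), 62.0, 26.7, 1.25) 0.0479
green [242. 153.] 99 (array([368. , 333.9]), 36.4, 21.1, -76.04) 0.0005
green [256. 100.] 103 (array([331. , 479.4]), 39.1, 21.2, -76.92) 0.0004
green [271. 141.] 104 (array([288.1, 364.6]), 37.8, 21.4, -74.25) -0.0001
```

View pics/w1.png

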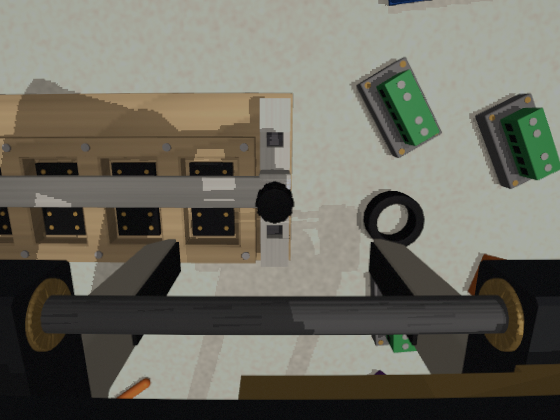

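The wrist view has the knob at (275,202), which agrees with (0.556,-0.141). I'll grip it.

Call:
move_arm(deltas=[0,0,0.06,0,0,0,0.7,0,0,0.12,0,0,0,0.7,0,0,0.132,0,0,0,0.7,0,0,0.132,0,0,0,0.2,0,0,0.132,0,0,0,0.2,0,0,0.132,0,0,0,0.2,0,0,0.132,0,0,0,0.2], squeeze=40)

```text
t: 4.0
tool_pos: [0.5568, -0.1416, 0.0992]
orientation: [3.14, -0.085, 0.004]
force: [0.9, -0.6, 0.3]
opening: 0.03
gripper_force: 0.0
```

Call:
move_arm(deltas=[0,0,0,0,0,0,0.2,0,0,-0.008,0,0,0,0.2,0,0,-0.0165,0,0,0,0.2,0,0,-0.0165,0,0,0,0.2,0,0,-0.0165,0,0,0,0.2])

```text
t: 4.62
tool_pos: [0.5555, -0.1412, 0.1135]
orientation: [-3.14, 0.085, 0.001]
force: [0.9, -2.2, -8.0]
opening: 0.0272
gripper_force: 40.0
```

Call:
move_arm(deltas=[0.01,0,0,0,0,0,0.2,0.025,0,0,0,0,0,0.2,0.04,0,0,0,0,0,0.2,0.045,0,0,0,0,0,0.2,0.045,0,0,0,0,0,0.2,0.045,0,0,0,0,0,0.2])

```text
t: 5.38
tool_pos: [0.6009, -0.1437, 0.1142]
orientation: [3.14, -0.085, 0.001]
force: [2.4, -0.9, -8.9]
opening: 0.0271
gripper_force: 40.0
```

Call:
move_arm(deltas=[0,0,0.008,0,0,0,0.2,0,0,0.016,0,0,0,0.2,0,0,0.016,0,0,0,0.2,0,0,0.016,0,0,0,0.2])

```text
t: 5.88
tool_pos: [0.6016, -0.1438, 0.0991]
orientation: [3.14, -0.085, 0.003]
force: [1.7, 0.1, 1.6]
opening: 0.027
gripper_force: 40.0
```

Call:
move_arm(deltas=[0,0,0,0,0,0,0.6,0,0,0,0,0,0,0.8,0,0,-0.05,0,0,0,0.8,0,0,-0.1,0,0,0,1,-0.02,-0.06,-0.15,0,0,0,1,-0.04,-0.12,-0.2,0,0,0,1,-0.06,-0.16,-0.25,0,0,0,1,-0.06,-0.18,-0.28,0,0,0,1,-0.06,-0.18,-0.28,0,0,0,1,-0.06,-0.18,-0.28,0,0,0,1])

```text
t: 7.12
tool_pos: [0.5509, 0.0396, 0.3786]
orientation: [3.14, -0.083, 0.002]
force: [0.6, -1.1, -0.3]
opening: 0.093
gripper_force: 0.0
```

```bash
cat >> h.py <<'E'
def nests(c,P,o=(.5458,.0445),yaw=-3.1):
    a=np.radians(yaw);d=P[...,:2]-np.array(o);X=d@[np.cos(a),np.sin(a)];Y=d@[-np.sin(a),np.cos(a)];Z=P[...,2]
    for b in blobs((Z>.008)&(Z<.0245)&(abs(X)<.07)&(abs(Y)<.2),200):
        print("nest",b.sum(),rect(P[b][:,:2]),"X",np.percentile(X[b],[1,99]).round(4),"Y",np.percentile(Y[b],[1,99]).round(4),np.median(Z[b]).round(4))
    for b in blobs((Z>.065)&(Z<.078)&(abs(Y)<.22),200): print("bar",b.sum(),rect(P[b][:,:2]),"X",np.percentile(X[b],[2,50,98]).round(4),np.median(Z[b]))
    for b in blobs((Z>.1)&(Z<.135)&(abs(Y)<.24),200): print("knob",b.sum(),rect(P[b][:,:2]),np.percentile(Z[b],[50,90]).round(4))
E
python3 - <<'E'
from h import *
c=cam("wrist");save(c[0],"w2.png");P=cloud(c);nests(c,P)
c=cam("top");P=cloud(c);modules(c,P);nests(c,P)
print(robot.read_state()["tool_pos"])
E
```

```text
nest 204 (array([546.6, 216.5]), 113.2, 2.3, -3.41) X [-0.0621  0.0467] Y [0.1709 0.1726] 0.0187
nest 221 (array([ 526.7, -125.1]), 114.7, 4.3, -1.37) X [-0.0626  0.0469] Y [-0.1711 -0.1697] 0.0185
nest 2449 (array([551.4, 166.7]), 90.0, 54.1, -2.45) X [-0.0454  0.0431] Y [0.0963 0.1489] 0.0185
nest 2460 (array([547. ,  85.4]), 89.6, 55.5, -3.24) X [-0.0454  0.0431] Y [0.0133 0.0681] 0.0184
nest 2482 (array([542.7,   4. ]), 89.4, 55.8, -2.81) X [-0.0452  0.0433] Y [-0.0682 -0.0127] 0.0184
nest 2395 (array([538.8, -76.3]), 90.4, 53.7, -3.61) X [-0.0452  0.0436] Y [-0.1474 -0.0959] 0.0184
bar 7103 (array([609.6,  42.8]), 396.8, 33.3, 87.03) X [0.0514 0.0651 0.0787] 0.07165178622796464
knob 634 (array([ 600.5, -142.5]), 29.0, 28.6, -2.33) [0.1183 0.1197]
green [149. 371.] 202 (array([ 621.9, -269.5]), 63.6, 27.0, 28.02) 0.0474
green [162. 416.] 198 (array([ 583.7, -393.6]), 63.2, 26.0, 22.9) 0.0475
green [230. 372.] 196 (array([ 399.2, -271.3]), 61.9, 26.5, 0.49) 0.0475
green [242. 151.] 81 (array([367.3, 337.6]), 30.3, 21.6, -74.29) 0.0004
green [256. 100.] 99 (array([331.2, 479.6]), 37.9, 20.9, -76.48) 0.0008
green [271. 141.] 101 (array([288.1, 364.9]), 37.6, 21.2, -74.94) -0.0
nest 587 (array([541.1, -76.1]), 89.1, 56.3, -3.37) X [-0.0415  0.0458] Y [-0.1483 -0.093 ] 0.0165
nest 462 (array([545.8, 164.2]), 75.3, 60.8, -4.39) X [-0.0416  0.0298] Y [0.0942 0.1479] 0.0175
nest 336 (array([541.7,  94. ]), 75.4, 38.0, -2.95) X [-0.0417  0.0306] Y [0.0311 0.0679] 0.0172
nest 333 (array([534.4,  -3.2]), 66.9, 44.7, -0.52) X [-0.042   0.0219] Y [-0.0672 -0.0262] 0.0172
bar 347 (array([ 602.6, -104. ]), 109.5, 30.8, 84.24) X [0.0486 0.0631 0.0782] 0.07061282783098122
knob 244 (array([795.4, -81.1]), 188.4, 13.4, -85.05) [0.1041 0.1071]
[0.55032931 0.03853271 0.37604514]
```

View pics/w2.png

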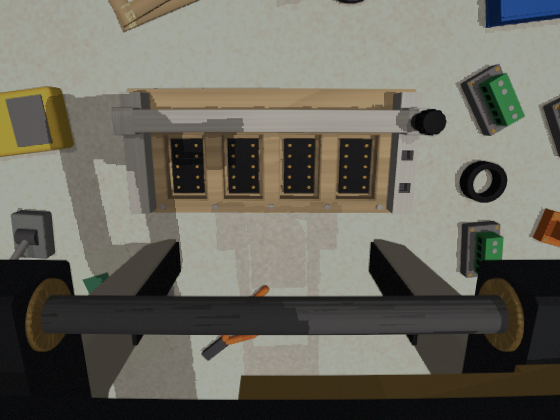

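Wrist view: the bar sits on the rear hole with the knob down at (428,121), and all four nests are open and empty. Next is module A at (0.622,-0.27).

Call:
move_arm(deltas=[0.018,0.06,0.02,0,0,-0.1,0.6,0.036,0.12,0.05,0,0,-0.25,0.6,0.054,0.18,0.09,0,0,-0.4,0.6,0.072,0.24,0.12,0,0,-0.54,0.6,0.088,0.304,0.15,0,0,-0.54,0.6,0.088,0.304,0.176,0,0,-0.54,0.6,0.088,0.304,0.176,0,0,-0.54,0.6,0.088,0.304,0.176,0,0,-0.54,0.6])

```text
t: 8.22
tool_pos: [0.621, -0.2693, 0.2007]
orientation: [-3.048, -0.753, 0.003]
force: [0.6, 1.0, 0.5]
opening: 0.0557
gripper_force: 0.0
```

```bash
cat >> h.py <<'E'
def wmods():
    c=cam("wrist");P=cloud(c);modules(c,P);return c,P
E
python3 - <<'E'
from h import *
wmods(); s=robot.read_state();print(s["tool_pos"],s["orientation"]);delta((.622,-.27,.035),28)
E
```

```text
green [190. 276.] 1919 (array([ 622.2, -269. ]), 63.9, 25.4, 28.35) 0.0488
green [256. 381.] 197 (array([ 612.7, -388.3]), 22.9, 11.4, 68.92) 0.0485
green [359. 192.] 261 (array([ 508.1, -265.8]), 188.8, 14.2, 7.08) 0.0483
[ 0.6219524 -0.2689138  0.2024908] [-3.04926954e+00 -7.55103412e-01 -3.76265486e-04]
delta [-0.0005  0.001   0.1675] [-0.    -0.    -0.003] t 8.28
```

Call:
move_arm(deltas=[0,0,0.06,0,0,-0.003,0.6,0,0,0.12,0,0,-0.003,0.6,0,0,0.155,0,0,-0.003,0.6,0,0,0.166,0,0,-0.003,0.6,0,0,0.166,0,0,-0.003,0.6,0,0,0.166,0,0,-0.003,0.15,0,0,0.166,0,0,-0.003,0.15,0,0,0.166,0,0,-0.003,0.15,0,0,0.166,0,0,-0.003,0.15], squeeze=30)

```text
t: 9.4
tool_pos: [0.6224, -0.2693, 0.0369]
orientation: [3.048, 0.76, 0.001]
force: [-0.5, 0.1, 3.2]
opening: 0.0257
gripper_force: 30.0
```

Call:
move_arm(deltas=[0,0,-0.04,0,0,0,0.15,0,0,-0.1,0,0,0,0.15,0,0,-0.15,0,0,0,0.15,0,0,-0.165,0,0,0,0.15,0,0,-0.165,0,0,0,0.15])

```text
t: 10.02
tool_pos: [0.6224, -0.2692, 0.2015]
orientation: [3.047, 0.76, 0.001]
force: [0.4, 0.5, -2.5]
opening: 0.0257
gripper_force: 30.0
```

```bash
python3 - <<'E'
from h import *
c,P=wmods(); s=robot.read_state();print(s["tool_pos"],s["orientation"]);delta((.5479,.0846,.2),-3)
E
```

```text
green [244. 274.] 5310 (array([ 632.1, -264. ]), 42.4, 26.6, 28.64) 0.2133
green [254. 370.] 272 (array([ 611.9, -378.1]), 25.8, 7.7, -52.19) 0.0438
green [337. 274.] 276 (array([ 595.4, -283.4]), 25.0, 4.1, -61.17) 0.2133
[ 0.62146304 -0.26875467  0.19928614] [-3.04692402e+00 -7.59850934e-01  2.37357341e-03]
delta [ 1.010e-01 -3.465e-01 -2.000e-04] [-0.001  0.002  0.541] t 10.07
```

Call:
move_arm(deltas=[0.015,-0.05,0,0,0,0.09,0.15,0.029,-0.1,0,0,0,0.18,0.15,0.044,-0.15,0,0,0,0.27,0.15,0.058,-0.2,0,0,0,0.36,0.15,0.073,-0.25,0,0,0,0.45,0.15,0.087,-0.3,0,0,0,0.541,0.15,0.101,-0.347,0,0,0,0.541,0.15,0.101,-0.347,0,0,0,0.541,0.15,0.101,-0.347,0,0,0,0.541,0.15])

```text
t: 11.2
tool_pos: [0.5472, 0.0845, 0.1987]
orientation: [3.14, -0.081, -0.006]
force: [-0.5, -1.0, -2.1]
opening: 0.0254
gripper_force: 30.0
```

```bash
python3 - <<'E'
from h import *
c,P=wmods(); nests(c,P);s=robot.read_state();print(s["tool_pos"],s["orientation"],s["opening"]);delta((.5479,.0846,.07),-3)
E
```

```text
green [244. 274.] 5270 (array([558.5,  84. ]), 41.9, 26.7, -2.38) 0.2105
green [337. 274.] 275 (array([517.1,  86.1]), 25.2, 3.4, 87.8) 0.2108
green [350.  49.] 155 (array([470.9, 245.4]), 321.5, 25.1, -45.29) 0.0019
nest 381 (array([547., 216.]), 112.0, 2.3, -3.39) X [-0.0617  0.0472] Y [0.1704 0.1722] 0.0195
nest 242 (array([ 529. , -125.8]), 109.9, 2.8, -2.7) X [-0.0615  0.0464] Y [-0.1722 -0.1697] 0.023
nest 5665 (array([551.8, 165.6]), 90.5, 56.0, -2.62) X [-0.0453  0.0434] Y [0.0958 0.1488] 0.0185
nest 1665 (array([579.5,  82.9]), 56.3, 25.2, 87.02) X [0.0201 0.0437] Y [0.0121 0.0682] 0.0182
nest 5532 (array([543. ,   3.6]), 89.9, 54.6, -3.22) X [-0.0451  0.043 ] Y [-0.0677 -0.0156] 0.0185
nest 5346 (array([538.5, -77.2]), 90.3, 55.0, -3.42) X [-0.0452  0.043 ] Y [-0.1485 -0.0977] 0.0186
bar 18766 (array([610.7,  47.9]), 385.0, 34.0, 86.91) X [0.051  0.0651 0.0785] 0.07172299315160169
[0.54754673 0.08390905 0.19923211] [ 3.13975595 -0.08255348 -0.0045663 ] 0.025662466214901907
delta [ 0.0007 -0.0008  0.1292] [ 0.001  0.003 -0.   ] t 11.25
```

Call:
move_arm(deltas=[0,-0.0005,0.05,0,0,0,0.15,0,-0.0005,0.1,0,0,0,0.15,0,-0.0005,0.125,0,0,0,0.15,0,-0.0005,0.135,0,0,0,0.15,0,-0.0005,0.142,0,0,0,0.15,0,-0.0005,0.142,0,0,0,0.15,0,-0.0005,0.142,0,0,0,0.15])

```text
t: 12.12
tool_pos: [0.5491, 0.0852, 0.0602]
orientation: [-3.14, 0.082, -0.003]
force: [0.4, -0.3, -1.5]
opening: 0.0257
gripper_force: 30.0
```

Call:
move_arm(deltas=[0,0,0.004,0,0,0,0.15,0,0,0.008,0,0,0,0.15,0,0,0.012,0,0,0,0.15,0,0,0.012,0,0,0,0.15])

```text
t: 12.62
tool_pos: [0.549, 0.0854, 0.0477]
orientation: [-3.14, 0.082, -0.002]
force: [-1.7, -0.8, 3.9]
opening: 0.0261
gripper_force: 30.0
```

```bash
python3 - <<'E'
from h import *
s=robot.read_state();print(s["tool_pos"],s["force"],s["opening"])
E
```

```text
[0.5489719  0.08539974 0.04768196] [-1.66002918 -0.83158341  3.92641047] 0.026057043947433224
```

Slightly more, until it stops.

Call:
move_arm(deltas=[0,0,0.002,0,0,0,0.15,0,0,0.003,0,0,0,0.15,0,0,0.003,0,0,0,0.15])

```text
t: 13.0
tool_pos: [0.5487, 0.0854, 0.0464]
orientation: [3.141, -0.081, 0.001]
force: [-12.4, -0.3, 22.2]
opening: 0.0258
gripper_force: 30.0
```

Call:
move_arm(deltas=[0,0,0,0,0,0,0.4,0,0,0,0,0,0,0.5,0,0,-0.04,0,0,0,0.5,0,0,-0.1,0,0,0,0.5,0,0,-0.15,0,0,0,0.5,0,0,-0.16,0,0,0,0.5,0,0,-0.16,0,0,0,0.5])

```text
t: 13.88
tool_pos: [0.5485, 0.0853, 0.2041]
orientation: [-3.14, 0.082, -0.001]
force: [0.4, 1.1, 0.5]
opening: 0.0464
gripper_force: 0.0
```

```bash
python3 - <<'E'
from h import *
c,P=wmods(); save(c[0],"w3.png")
b=(abs(P[...,1]-.085)<.04)&(P[...,0]<.6)&(P[...,0]>.5)&(P[...,2]<.05)&(P[...,2]>.02)
print(np.histogram(P[...,2][b],bins=np.arange(.02,.051,.002)))
s=robot.read_state();print(s["tool_pos"])
c=cam("top");modules(c,cloud(c)); delta((.5836,-.393,.2),23.5)
E
```

```text
green [193. 274.] 1933 (array([547.4,  85.7]), 64.3, 25.5, -2.33) 0.0587
(array([  38,   80,   66,  129, 1178, 4089,  217,   20,    3,    0,    7,
         21,    1,    2,   14]), array([0.02 , 0.022, 0.024, 0.026, 0.028, 0.03 , 0.032, 0.034, 0.036,
       0.038, 0.04 , 0.042, 0.044, 0.046, 0.048, 0.05 ]))
[0.54769776 0.0851848  0.20260931]
green [162. 416.] 191 (array([ 583.2, -392.7]), 62.8, 25.0, 24.76) 0.048
green [230. 372.] 197 (array([ 399.2, -271.2]), 61.8, 26.9, 0.72) 0.0477
green [242. 152.] 96 (array([367.8, 334.3]), 35.6, 21.9, -74.94) 0.0003
green [255. 101.] 98 (array([331.2, 479.8]), 37.6, 21.5, -77.16) -0.0005
green [271. 141.] 104 (array([288., 365.]), 37.8, 21.7, -76.09) 0.0002
delta [0.0613 0.4756 0.0018] [-0.     0.003 -0.462] t 13.97
```

View pics/w3.png

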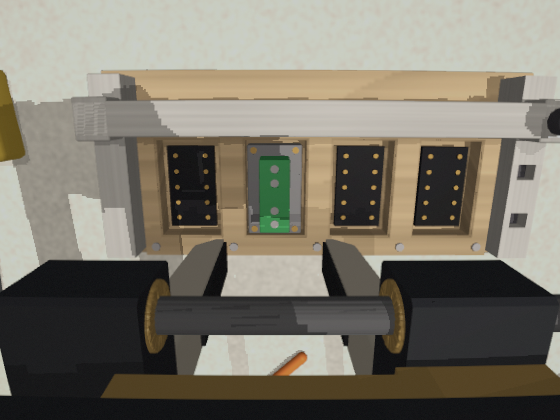

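The module at (274,190) is flush in nest2, with its top at 0.0585. Next is module B.

Call:
move_arm(deltas=[0.008,0.055,0,0,0,-0.06,0.6,0.016,0.11,0,0,0,-0.12,0.6,0.023,0.165,0,0,0,-0.18,0.6,0.031,0.22,0,0,0,-0.24,0.6,0.039,0.275,0,0,0,-0.3,0.6,0.047,0.33,0,0,0,-0.36,0.6,0.054,0.39,0,0,0,-0.42,0.6,0.061,0.44,0,0,0,-0.47,0.6,0.061,0.475,0,0,0,-0.47,0.6,0.061,0.475,0,0,0,-0.47,0.6,0.061,0.475,0,0,0,-0.47,0.6])

```text
t: 15.35
tool_pos: [0.5838, -0.3912, 0.2018]
orientation: [-3.07, -0.651, 0.003]
force: [-0.3, 0.2, -0.8]
opening: 0.056
gripper_force: 0.0
```

```bash
python3 - <<'E'
from h import *
wmods(); s=robot.read_state();print(s["tool_pos"],s["orientation"]);delta((.5836,-.393,.036),24)
E
```

```text
green [190. 276.] 1862 (array([ 584.2, -391.6]), 64.0, 25.0, 24.54) 0.0488
[ 0.58422043 -0.39083183  0.20252638] [-3.07088722e+00 -6.52158630e-01  2.07359488e-03]
delta [-0.0013  0.0021  0.1665] [-0.002  0.001 -0.   ] t 15.4
```

Call:
move_arm(deltas=[0,0.0005,0.06,0,0,-0.007,0.6,0,0.0005,0.12,0,0,-0.007,0.6,0,0.0005,0.155,0,0,-0.007,0.6,0,0.0005,0.165,0,0,-0.007,0.6,0,0.0005,0.165,0,0,-0.007,0.6,0,0.0005,0.165,0,0,-0.007,0.15,0,0.0005,0.165,0,0,-0.007,0.15,0,0.0005,0.165,0,0,-0.007,0.15,0,0.0005,0.165,0,0,-0.007,0.15], squeeze=30)

```text
t: 16.52
tool_pos: [0.585, -0.393, 0.04]
orientation: [3.07, 0.662, 0.001]
force: [-0.6, 2.0, 4.7]
opening: 0.0259
gripper_force: 30.0
```

Call:
move_arm(deltas=[0,0,-0.04,0,0,0,0.15,0,0,-0.1,0,0,0,0.15,0,0,-0.15,0,0,0,0.15,0,0,-0.165,0,0,0,0.15,0,0,-0.165,0,0,0,0.15])

```text
t: 17.15
tool_pos: [0.5849, -0.393, 0.2044]
orientation: [3.07, 0.662, 0.001]
force: [-0.5, 1.0, -3.1]
opening: 0.0257
gripper_force: 30.0
```

```bash
python3 - <<'E'
from h import *
s=robot.read_state();print(s["tool_pos"],s["opening"]);delta((.5435,.0045,.2),-3)
E
```

```text
[ 0.58489725 -0.39300841  0.20443885] 0.025667862025572117
delta [ 0.1261 -0.3793  0.0041] [ 0.001 -0.001  0.477] t 17.15
```

Call:
move_arm(deltas=[0.018,-0.053,0,0,0,0.07,0.15,0.036,-0.106,0,0,0,0.14,0.15,0.053,-0.16,0,0,0,0.21,0.15,0.07,-0.212,0,0,0,0.28,0.15,0.088,-0.265,0,0,0,0.35,0.15,0.105,-0.32,0,0,0,0.42,0.15,0.126,-0.379,0,0,0,0.477,0.15,0.126,-0.379,0,0,0,0.477,0.15,0.126,-0.379,0,0,0,0.477,0.15,0.126,-0.379,0,0,0,0.477,0.15])

```text
t: 18.4
tool_pos: [0.5428, 0.0032, 0.2028]
orientation: [3.14, -0.084, -0.003]
force: [0.4, -0.8, -1.7]
opening: 0.0259
gripper_force: 30.0
```

```bash
python3 - <<'E'
from h import *
c,P=wmods(); nests(c,P);s=robot.read_state();print(s["tool_pos"],s["orientation"],s["opening"]);delta((.5433,.0045,.06),-3)
E
```

```text
green [192. 180.] 2105 (array([547.5,  85.4]), 63.8, 26.4, -3.13) 0.0587
green [243. 274.] 5221 (array([553. ,   3.2]), 43.3, 26.7, -3.14) 0.2115
green [286. 546.] 297 (array([ 430.3, -266.1]), 28.1, 12.4, -58.09) 0.037
green [345.   7.] 319 (array([369.4, 326. ]), 28.3, 27.7, 11.81) 0.0018
green [339. 546.] 247 (array([ 378.5, -267.4]), 19.7, 18.6, 1.17) 0.0485
green [335. 274.] 52 (array([511.7,   5.2]), 24.1, 1.7, 87.63) 0.2118
nest 438 (array([ 528.9, -125.5]), 111.1, 1.7, -3.14) X [-0.0624  0.0469] Y [-0.1714 -0.1701] 0.0198
nest 236 (array([546.7, 216.1]), 110.7, 2.9, -3.29) X [-0.0617  0.046 ] Y [0.1702 0.1727] 0.0229
nest 5287 (array([551.4, 166.4]), 90.2, 54.9, -2.89) X [-0.0456  0.0429] Y [0.0978 0.149 ] 0.0186
nest 569 (array([547.5,  86. ]), 91.4, 54.0, -2.05) X [-0.0454  0.0438] Y [0.0151 0.0688] 0.0113
nest 1577 (array([575.8,   2.9]), 56.3, 24.9, 87.01) X [0.0208 0.0437] Y [-0.0679 -0.0119] 0.0181
nest 5467 (array([539. , -76.1]), 91.0, 54.4, -3.29) X [-0.0451  0.0438] Y [-0.1477 -0.0954] 0.0185
bar 17238 (array([609.6,  31.9]), 375.8, 34.5, 87.09) X [0.0509 0.0648 0.0786] 0.07167856534631706
knob 1987 (array([ 600.8, -142.3]), 30.0, 28.8, -16.47) [0.1181 0.1193]
[0.54296758 0.00308959 0.20314508] [ 3.14026104e+00 -8.47700907e-02 -2.40003014e-03] 0.025631733520368568
delta [ 0.0005 -0.0015  0.1431] [ 0.     0.002 -0.002] t 18.45
```

Call:
move_arm(deltas=[0,-0.0012,0.05,0,0,0,0.15,0,-0.0012,0.1,0,0,0,0.15,0,-0.0012,0.125,0,0,0,0.15,0,-0.0012,0.138,0,0,0,0.15,0,-0.0012,0.145,0,0,0,0.15,0,-0.0012,0.149,0,0,0,0.15,0,-0.0012,0.153,0,0,0,0.15,0,-0.0012,0.153,0,0,0,0.15])

```text
t: 19.45
tool_pos: [0.546, 0.0045, 0.0538]
orientation: [3.14, -0.084, 0.008]
force: [0.3, -0.4, 6.7]
opening: 0.0257
gripper_force: 30.0
```

Call:
move_arm(deltas=[0,0,0.0015,0,0,0,0.15,0,0,0.002,0,0,0,0.15,0,0,0.002,0,0,0,0.15])

```text
t: 19.82
tool_pos: [0.5461, 0.0044, 0.0533]
orientation: [3.14, -0.084, 0.008]
force: [-7.9, -0.0, 21.2]
opening: 0.0256
gripper_force: 30.0
```

Call:
move_arm(deltas=[0,0,0,0,0,0,0.4,0,0,0,0,0,0,0.5,0,0,-0.04,0,0,0,0.5,0,0,-0.1,0,0,0,0.5,0,0,-0.15,0,0,0,0.5,0,0,-0.155,0,0,0,0.5,0,0,-0.155,0,0,0,0.5])

```text
t: 20.7
tool_pos: [0.5434, 0.0055, 0.204]
orientation: [3.14, -0.082, 0.0]
force: [0.1, -0.0, -0.4]
opening: 0.0466
gripper_force: 0.0
```

```bash
python3 - <<'E'
from h import *
c,P=wmods()
b=(abs(P[...,1]-.004)<.03)&(P[...,0]<.6)&(P[...,0]>.49)&(P[...,2]<.07)&(P[...,2]>.02)
h,e=np.histogram(P[...,2][b],bins=np.arange(.02,.071,.002));print(dict(zip(e.round(3),h)))
s=robot.read_state();print(s["tool_pos"])
c=cam("top");modules(c,cloud(c)); delta((.3992,-.2712,.2),1)
E
```

```text
green [192. 183.] 2095 (array([547.2,  85.5]), 64.2, 26.5, -3.0) 0.0587
green [195. 275.] 1949 (array([541.2,   5.1]), 63.5, 25.3, -2.42) 0.0588
green [285. 550.] 209 (array([ 498.8, -159.8]), 273.8, 13.4, 58.06) 0.0375
green [340. 554.] 99 (array([ 472.2, -162.9]), 301.9, 14.8, 47.95) 0.0489
{np.float64(0.02): np.int64(34), np.float64(0.022): np.int64(61), np.float64(0.024): np.int64(65), np.float64(0.026): np.int64(48), np.float64(0.028): np.int64(844), np.float64(0.03): np.int64(2663), np.float64(0.032): np.int64(162), np.float64(0.034): np.int64(0), np.float64(0.036): np.int64(0), np.float64(0.038): np.int64(21), np.float64(0.04): np.int64(7), np.float64(0.042): np.int64(0), np.float64(0.044): np.int64(8), np.float64(0.046): np.int64(18), np.float64(0.048): np.int64(3), np.float64(0.05): np.int64(0), np.float64(0.052): np.int64(14), np.float64(0.054): np.int64(16), np.float64(0.056): np.int64(305), np.float64(0.058): np.int64(1774), np.float64(0.06): np.int64(122), np.float64(0.062): np.int64(0), np.float64(0.064): np.int64(0), np.float64(0.066): np.int64(0), np.float64(0.068): np.int64(6)}
[0.54264181 0.00561805 0.20272039]
green [183. 240.] 79 (array([523.4,  71. ]), 56.7, 21.7, 79.34) 0.0578
green [185. 269.] 72 (array([523.1,   5.4]), 24.7, 22.0, -0.32) 0.0575
green [230. 372.] 197 (array([ 399.5, -271.9]), 62.0, 27.1, 3.03) 0.0473
green [242. 153.] 102 (array([368.1, 334.1]), 36.1, 21.5, -75.88) 0.0001
green [255. 101.] 105 (array([331.3, 479.1]), 37.1, 21.2, -76.55) 0.0005
green [271. 141.] 99 (array([287.9, 364.7]), 37.9, 21.0, -74.24) 0.0005
delta [-0.1283  0.284   0.0024] [-0.     0.003 -0.07 ] t 20.8
```

Call:
move_arm(deltas=[-0.022,0.05,0,0,0,-0.02,0.6,-0.044,0.1,0,0,0,-0.04,0.6,-0.066,0.15,0,0,0,-0.06,0.6,-0.09,0.2,0,0,0,-0.07,0.6,-0.11,0.245,0,0,0,-0.07,0.6,-0.128,0.284,0,0,0,-0.07,0.6,-0.128,0.284,0,0,0,-0.07,0.6,-0.128,0.284,0,0,0,-0.07,0.6,-0.128,0.284,0,0,0,-0.07,0.6])

```text
t: 21.92
tool_pos: [0.4009, -0.2701, 0.2034]
orientation: [-3.14, -0.03, 0.001]
force: [-0.0, 0.1, 0.5]
opening: 0.0557
gripper_force: 0.0
```

```bash
python3 - <<'E'
from h import *
c,P=wmods();s=robot.read_state();print(s["tool_pos"],s["orientation"]);delta((.3995,-.272,.036),1.5)
E
```

```text
green [191. 276.] 1847 (array([ 399.8, -271.2]), 63.7, 25.6, 2.92) 0.0488
[ 0.40104729 -0.27015982  0.20365762] [-3.14073517e+00 -3.05076751e-02  8.13974778e-04]
delta [-0.0015  0.0019  0.1677] [-0.001  0.001 -0.007] t 21.98
```

Call:
move_arm(deltas=[-0.001,0.001,0.06,0,0,-0.022,0.6,-0.001,0.001,0.12,0,0,-0.022,0.6,-0.001,0.001,0.157,0,0,-0.022,0.6,-0.001,0.001,0.167,0,0,-0.022,0.6,-0.001,0.001,0.167,0,0,-0.022,0.6,-0.001,0.001,0.167,0,0,-0.022,0.15,-0.001,0.001,0.167,0,0,-0.022,0.15,-0.001,0.001,0.167,0,0,-0.022,0.15,-0.001,0.001,0.167,0,0,-0.022,0.15], squeeze=30)

```text
t: 23.1
tool_pos: [0.4001, -0.2726, 0.0379]
orientation: [3.14, 0.062, 0.001]
force: [-1.2, 1.2, 5.8]
opening: 0.0258
gripper_force: 30.0
```

Call:
move_arm(deltas=[0,0,-0.04,0,0,0,0.15,0,0,-0.1,0,0,0,0.15,0,0,-0.15,0,0,0,0.15,0,0,-0.165,0,0,0,0.15,0,0,-0.165,0,0,0,0.15])

```text
t: 23.72
tool_pos: [0.3999, -0.2725, 0.2023]
orientation: [3.14, 0.062, 0.001]
force: [0.5, 0.3, -2.2]
opening: 0.0263
gripper_force: 30.0
```

```bash
python3 - <<'E'
from h import *
s=robot.read_state();print(s["tool_pos"],s["opening"]);delta((.5393,-.0755,.2),-3)
E
```

```text
[ 0.39992764 -0.27248804  0.20225435] 0.02634794565700497
delta [ 0.1471 -0.1913  0.0022] [ 0.001 -0.001  0.092] t 23.73
```

Call:
move_arm(deltas=[0.03,-0.038,0,0,0,0.02,0.15,0.06,-0.077,0,0,0,0.04,0.15,0.09,-0.115,0,0,0,0.06,0.15,0.12,-0.155,0,0,0,0.08,0.15,0.147,-0.191,0,0,0,0.092,0.15,0.147,-0.191,0,0,0,0.092,0.15,0.147,-0.191,0,0,0,0.092,0.15,0.147,-0.191,0,0,0,0.092,0.15])

```text
t: 24.72
tool_pos: [0.538, -0.0765, 0.201]
orientation: [-3.14, 0.084, 0.003]
force: [-0.7, 0.2, -0.2]
opening: 0.026
gripper_force: 30.0
```

```bash
python3 - <<'E'
from h import *
c,P=wmods(); nests(c,P);s=robot.read_state();print(s["tool_pos"],s["orientation"],s["opening"]);delta((.5393,-.0755,.06),-3)
E
```

```text
green [192.  90.] 2148 (array([547.5,  84.9]), 64.0, 27.2, -2.5) 0.0587
green [193. 181.] 2119 (array([541.3,   4.9]), 63.6, 26.5, -2.86) 0.0587
green [244. 274.] 5248 (array([548.7, -76.5]), 42.7, 26.3, -1.91) 0.2118
green [336. 274.] 218 (array([507.4, -74.6]), 24.8, 3.0, 87.01) 0.212
nest 259 (array([ 530.6, -125.9]), 107.3, 0.6, -3.05) X [-0.0569  0.0466] Y [-0.1712 -0.1707] 0.0168
nest 4244 (array([551. , 167.5]), 90.2, 53.8, -2.18) X [-0.0456  0.0422] Y [0.0993 0.1488] 0.0188
nest 439 (array([556.4,  68.4]), 103.9, 46.0, 27.05) X [-0.0454  0.0435] Y [0.0153 0.069 ] 0.0201
nest 618 (array([543. ,   5.9]), 91.0, 54.1, -1.85) X [-0.045   0.0434] Y [-0.0651 -0.0111] 0.0113
nest 1647 (array([570.7, -76.9]), 56.3, 25.5, 87.16) X [0.0197 0.0434] Y [-0.1479 -0.0919] 0.0182
bar 12886 (array([609.2,  -5.2]), 285.1, 33.2, 86.43) X [0.0514 0.0649 0.0782] 0.07173266797942746
knob 1759 (array([ 600.5, -143.1]), 29.8, 29.5, -77.74) [0.1183 0.1194]
[ 0.53816869 -0.07658254  0.2014219 ] [-3.14045370e+00  8.44314303e-02  1.79495095e-03] 0.025671132500746006
delta [ 0.0012 -0.0011  0.1414] [ 0.     0.001 -0.001] t 24.77
```

Call:
move_arm(deltas=[0.001,-0.001,0.05,0,0,0,0.15,0.001,-0.001,0.1,0,0,0,0.15,0.001,-0.001,0.125,0,0,0,0.15,0.001,-0.001,0.138,0,0,0,0.15,0.001,-0.001,0.145,0,0,0,0.15,0.001,-0.001,0.149,0,0,0,0.15,0.001,-0.001,0.153,0,0,0,0.15,0.001,-0.001,0.153,0,0,0,0.15])

```text
t: 25.78
tool_pos: [0.5408, -0.0749, 0.0499]
orientation: [3.14, -0.082, 0.003]
force: [0.0, -2.2, 0.5]
opening: 0.0258
gripper_force: 30.0
```

Call:
move_arm(deltas=[0,0,0.0015,0,0,0,0.15,0,0,0.002,0,0,0,0.15,0,0,0.002,0,0,0,0.15])

```text
t: 26.15
tool_pos: [0.5408, -0.0749, 0.0479]
orientation: [3.14, -0.082, 0.003]
force: [-1.7, -2.3, 5.7]
opening: 0.0261
gripper_force: 30.0
```

Call:
move_arm(deltas=[0,0,0.0015,0,0,0,0.15,0,0,0.0025,0,0,0,0.15,0,0,0.0025,0,0,0,0.15])

```text
t: 26.52
tool_pos: [0.5411, -0.0749, 0.0477]
orientation: [3.14, -0.082, 0.003]
force: [-11.9, 0.1, 26.5]
opening: 0.026
gripper_force: 30.0
```

Stopped. Release, rise, then check from a higher view.

Call:
move_arm(deltas=[0,0,0,0,0,0,0.4,0,0,0,0,0,0,0.5,0,0,-0.04,0,0,0,0.5,0,0,-0.1,0,0,0,0.5,0,-0.03,-0.15,0,0,0,0.5,0,-0.06,-0.2,0,0,0,0.5,0,-0.08,-0.24,0,0,0,0.5,0,-0.08,-0.24,0,0,0,0.5])

```text
t: 27.52
tool_pos: [0.5461, 0.0067, 0.2887]
orientation: [-3.14, 0.079, -0.011]
force: [-0.1, -1.0, -0.4]
opening: 0.0465
gripper_force: 0.0
```

```bash
python3 - <<'E'
from h import *
c,P=wmods(); save(c[0],"w4.png")
for y in (-.075,.0045,.0845):
    b=(abs(P[...,1]-y)<.022)&(P[...,0]<.585)&(P[...,0]>.495)&(P[...,2]<.045)&(P[...,2]>.02)
    print(y,np.percentile(P[...,2][b],[50,90,97]).round(4))
nests(c,P)
delta((.6005,-.1438,.2),-3)
c=cam("top");save(c[0],"t4.png")
E
```

```text
green [178. 346.] 1246 (array([541.4, -72. ]), 64.1, 25.7, -2.91) 0.0587
green [180. 203.] 1307 (array([547.3,  85.5]), 64.1, 26.4, -2.9) 0.0588
green [182. 276.] 1231 (array([541.1,   4.8]), 63.6, 25.2, -3.13) 0.0588
-0.075 [0.0308 0.0326 0.0409]
0.0045 [0.0308 0.0319 0.0325]
0.0845 [0.0309 0.0325 0.0402]
nest 319 (array([ 527.7, -125.1]), 114.9, 2.5, -2.3) X [-0.0626  0.0474] Y [-0.1709 -0.1697] 0.0182
nest 3455 (array([551.9, 166.2]), 90.7, 54.7, -2.83) X [-0.0455  0.0431] Y [0.0983 0.1488] 0.0186
nest 388 (array([547. ,  85.7]), 89.8, 54.2, -2.38) X [-0.0454  0.0432] Y [0.0144 0.0686] 0.0111
nest 563 (array([543.1,   4.6]), 89.4, 56.3, -2.97) X [-0.045   0.0436] Y [-0.0681 -0.0119] 0.0102
nest 405 (array([539. , -76.8]), 90.5, 54.5, -3.13) X [-0.0454  0.0442] Y [-0.1486 -0.0957] 0.0161
bar 10839 (array([610.1,  42.6]), 396.9, 34.2, 86.83) X [0.0508 0.0648 0.0785] 0.0717367378424878
knob 1034 (array([ 600.4, -142.5]), 29.4, 28.9, 82.06) [0.1183 0.1196]
delta [0.0627 0.1468 0.0861] [-0.    -0.003  0.002] t 27.57
```

View pics/w4.png

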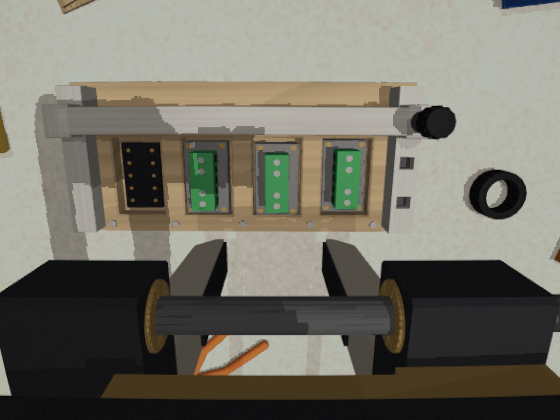

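View pics/t4.png

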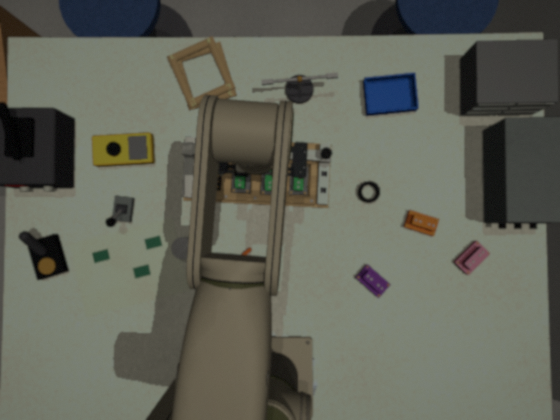

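All three modules are flush at (346,180), (277,182) and (203,181), and no green module is left on the bench. Back to the knob.

Call:
move_arm(deltas=[0.02,0.05,0,0,0,0,0.7,0.04,0.1,0.02,0,0,0,0.7,0.0625,0.146,0.06,0,0,0,0.7,0.0625,0.146,0.086,0,0,0,0.7,0.0625,0.146,0.086,0,0,0,0.7,0.0625,0.146,0.13,0,0,0,0.7,0.0625,0.146,0.175,0,0,0,0.7,0.0625,0.146,0.188,0,0,0,0.7,0.0625,0.146,0.188,0,0,0,0.7,0.0625,0.146,0.188,0,0,0,0.2,0.0625,0.146,0.188,0,0,0,0.2,0.0625,0.146,0.188,0,0,0,0.2], squeeze=40)

```text
t: 29.12
tool_pos: [0.5997, -0.144, 0.098]
orientation: [3.14, -0.082, 0.003]
force: [0.5, 0.4, -1.2]
opening: 0.0391
gripper_force: 0.0
```

Call:
move_arm(deltas=[0,0,0,0,0,0,0.2,0,0,0,0,0,0,0.2,0,0,-0.008,0,0,0,0.2,0,0,-0.0165,0,0,0,0.2,0,0,-0.0165,0,0,0,0.2,0,0,-0.0165,0,0,0,0.2])

```text
t: 29.88
tool_pos: [0.5986, -0.1436, 0.1125]
orientation: [-3.14, 0.082, 0.001]
force: [0.8, 0.6, -8.2]
opening: 0.0277
gripper_force: 40.0
```

Call:
move_arm(deltas=[-0.015,0,0,0,0,0,0.2,-0.03,0,0,0,0,0,0.2,-0.045,0,0,0,0,0,0.2,-0.06,0,0,0,0,0,0.2,-0.075,0,0,0,0,0,0.2,-0.088,0,0,0,0,0,0.2,-0.089,0,0,0,0,0,0.2,-0.089,0,0,0,0,0,0.2])

```text
t: 30.88
tool_pos: [0.5097, -0.1389, 0.1128]
orientation: [-3.14, 0.082, 0.002]
force: [-1.4, 2.4, -8.4]
opening: 0.0271
gripper_force: 40.0
```

```bash
python3 - <<'E'
from h import *
s=robot.read_state();print(s["tool_pos"],s["force"]);delta((.5108,-.139,.1125),-3)
E
```

```text
[ 0.50967929 -0.13887534  0.11280888] [-1.36883182  2.36424577 -8.44215651]
delta [0.0011 0.0001 0.0003] [-0.001  0.001  0.   ] t 30.88
```

Within about 1 mm of the front hole. Lower it.

Call:
move_arm(deltas=[0.001,0,0.005,0,0,0,0.2,0.001,0,0.01,0,0,0,0.2,0.001,0,0.0155,0,0,0,0.2,0.001,0,0.0155,0,0,0,0.2,0.001,0,0.0155,0,0,0,0.2])

```text
t: 31.5
tool_pos: [0.511, -0.139, 0.0973]
orientation: [-3.14, 0.082, 0.001]
force: [-2.1, 3.7, -8.0]
opening: 0.0272
gripper_force: 40.0
```

Call:
move_arm(deltas=[0,0,0,0,0,0,0.2,0,0,0,0,0,0,0.2])

```text
t: 31.75
tool_pos: [0.511, -0.139, 0.0975]
orientation: [-3.14, 0.082, 0.001]
force: [-1.9, 4.2, -6.6]
opening: 0.0275
gripper_force: 40.0
```

```bash
python3 - <<'E'
from h import *
c,P=wmods(); save(c[0],"w5.png");s=robot.read_state();print(s["tool_pos"],s["force"],s["wrist_torque"])
c=cam("scene");save(cv2.resize(c[0][180:320,200:420],(800,509)),"s5.png")
P=cloud(c);Z=P[...,2];b=(Z>.06)&(Z<.08)&(abs(P[...,1]-.05)<.19)&(P[...,0]>.43)&(P[...,0]<.66);print([ (q.sum(),rect(P[q][:,:2]),np.median(Z[q])) for q in blobs(b,60)])
E
```

```text
green [171. 155.] 3666 (array([550.4, -73. ]), 45.9, 26.4, -3.07) 0.0587
green [177.  31.] 2835 (array([552.5,   1.7]), 41.7, 25.0, -7.09) 0.0586
[ 0.51097825 -0.13899811  0.09750444] [-2.91279737  5.09560961 -7.19647387] [0.79053563 0.52710846 0.01077984]
[(np.int64(1009), (array([527. ,  49.9]), 379.8, 45.2, 88.0), np.float64(0.07137186301785647))]
```

View pics/s5.png

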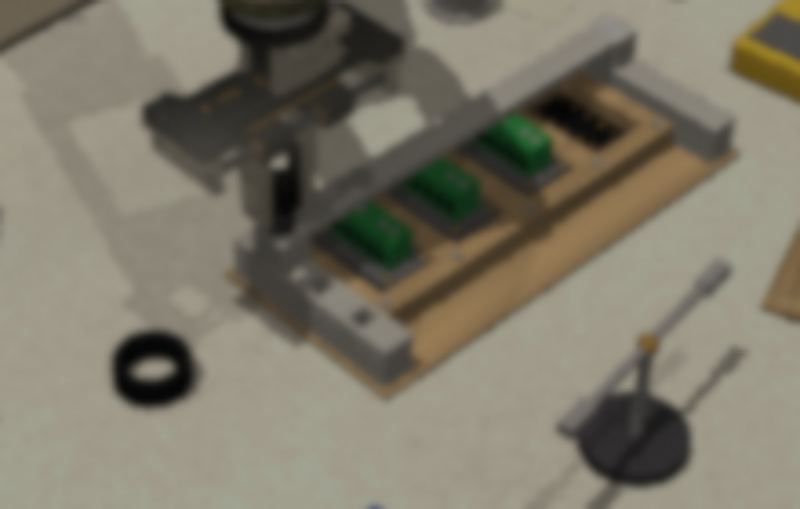

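The bar is at the front, and the rear and middle holes at (320,285) and (362,317) are open. I'll let go and check that the knob has dropped.

Call:
move_arm(deltas=[0,0,0,0,0,0,0.6,0,0,0,0,0,0,0.8,0,0,0,0,0,0,0.8,0,0,-0.04,0,0,0,0.8,0,0,-0.09,0,0,0,0.8,0,0,-0.13,0,0,0,0.8,0,0,-0.15,0,0,0,0.8,0,0,-0.15,0,0,0,0.8])

```text
t: 32.85
tool_pos: [0.512, -0.1396, 0.2489]
orientation: [3.139, -0.082, 0.005]
force: [0.6, 0.1, -0.1]
opening: 0.0747
gripper_force: 0.0
```

```bash
python3 - <<'E'
from h import *
c,P=wmods(); nests(c,P); save(c[0],"w6.png");s=robot.read_state();print(s["tool_pos"],s["force"])
E
```

```text
green [148. 204.] 1193 (array([551.2, -72.8]), 43.9, 26.2, -3.11) 0.0587
green [150.  46.] 1179 (array([558.4,  84.5]), 41.7, 27.5, -3.36) 0.0586
green [151. 126.] 1119 (array([552.7,   4. ]), 39.7, 27.5, -1.97) 0.0586
nest 382 (array([569.9,  -7.5]), 80.2, 39.8, 41.26) X [-0.0132  0.0439] Y [-0.0647 -0.0108] 0.0103
nest 374 (array([552.5, -74.6]), 63.3, 54.8, -2.94) X [-0.0174  0.0447] Y [-0.146 -0.092] 0.0101
nest 515 (array([565.5, 149.6]), 62.2, 15.7, -4.92) X [-0.0168  0.0437] Y [0.0994 0.1139] 0.019
nest 237 (array([573.9,  72.6]), 79.7, 37.4, 40.49) X [-0.013   0.0443] Y [0.0157 0.0694] 0.0117
bar 8049 (array([519.1, -13.8]), 278.1, 30.6, 87.6) X [-0.0374 -0.0227 -0.0097] 0.07177070645288003
knob 1046 (array([ 512.1, -138.9]), 29.6, 29.5, -46.69) [0.1184 0.1195]
[ 0.51111803 -0.13926033  0.24698553] [0.15135647 0.11323951 0.00934623]
```

View pics/w6.png

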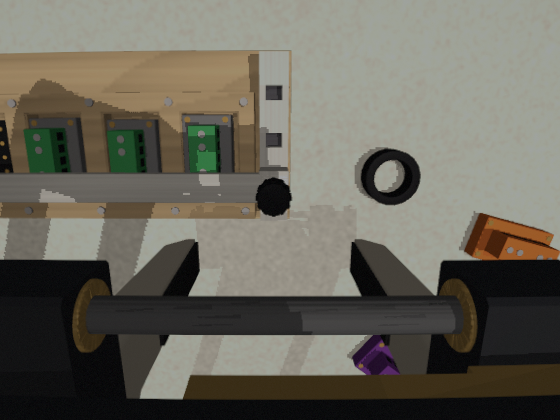

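The knob at (274,197) is down, with its top at 0.118, the same height as when it was snapped in. The bar lies over the modules, so the switch is next.

```bash
python3 - <<'E'
from h import *
delta((.40,.42,.25),-7)
E
```

```text
delta [-0.1402 -0.5527 -0.003 ] [0.   0.   0.07] t 32.9
```

Call:
move_arm(deltas=[-0.014,-0.055,0,0,0,0.01,0.2,-0.028,-0.11,0,0,0,0.02,0,-0.042,-0.165,0,0,0,0.03,0,-0.056,-0.22,0,0,0,0.04,0,-0.07,-0.275,0,0,0,0.05,0,-0.084,-0.33,0,0,0,0.06,0,-0.098,-0.385,0,0,0,0.07,0,-0.112,-0.44,0,0,0,0.07,0,-0.126,-0.5,0,0,0,0.07,0,-0.14,-0.553,0,0,0,0.07,0,-0.14,-0.553,0,0,0,0.07,0,-0.14,-0.553,0,0,0,0.07,0])

```text
t: 34.4
tool_pos: [0.3994, 0.4196, 0.2451]
orientation: [3.133, -0.191, -0.004]
force: [-0.5, 0.1, 0.1]
opening: 0.0009
gripper_force: 0.0
```

```bash
python3 - <<'E'
from h import *
c=cam("wrist");P=cloud(c);save(c[0],"w7.png");Z=P[...,2];n=(abs(P[...,0]-.44)<.09)&(abs(P[...,1]-.415)<.07)
for lo,hi in [(.018,.032),(.085,.115)]:
    for b in blobs(n&(Z>lo)&(Z<hi),60): print(lo,b.sum(),rect(P[b][:,:2]),np.median(Z[b]).round(4),Z[b].max().round(4))
s=robot.read_state();print(s["tool_pos"],s["orientation"],s["opening"])
c=cam("top");P=cloud(c);Z=P[...,2];nests(c,P)
E
```

```text
0.018 2660 (array([461.4, 415.5]), 70.5, 50.2, -6.25) 0.0256 0.032
0.085 722 (array([423.6, 420. ]), 25.1, 25.0, -52.73) 0.1023 0.1072
[0.39987928 0.41916515 0.2458078 ] [ 3.13330181e+00 -1.92289755e-01 -2.78275900e-03] 0.0003347595454259039
nest 324 (array([573.3, 163.9]), 57.8, 50.3, 87.56) X [-0.003   0.0458] Y [0.0955 0.1477] 0.0169
bar 1491 (array([522.1,  44.9]), 395.8, 32.9, 86.89) X [-0.0373 -0.0237 -0.0097] 0.07048390276243865
knob 271 (array([794.7, -75.6]), 199.2, 14.7, -84.83) [0.1041 0.1074]
```

View pics/w7.png

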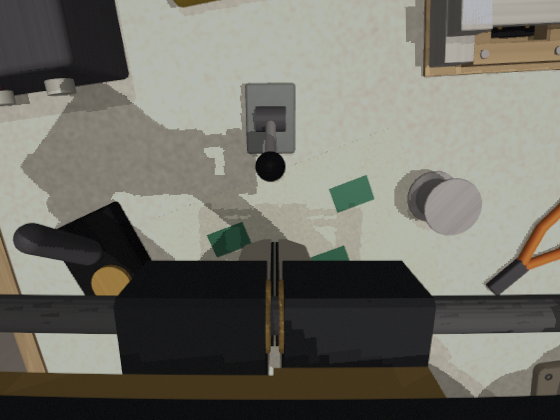

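Call:
move_arm(deltas=[-0.0155,-0.003,0.03,0,0,0,0,-0.0155,-0.003,0.08,0,0,0,0,-0.0155,-0.003,0.13,0,0,0,0,-0.0155,-0.003,0.154,0,0,0,0,-0.0155,-0.003,0.154,0,0,0,0,0,-0.003,0.154,0,0,0,0,0.015,-0.003,0.154,0,0,0,0,0.03,-0.003,0.154,0,0,0,0,0.045,-0.003,0.154,0,0,0,0,0.06,-0.003,0.154,0,0,0,0,0.07,-0.003,0.154,0,0,0,0,0.07,-0.003,0.154,0,0,0,0])

```text
t: 36.0
tool_pos: [0.4707, 0.4145, 0.0934]
orientation: [3.135, -0.193, -0.0]
force: [-0.3, 0.3, 0.2]
opening: 0.0004
gripper_force: 0.0
```

Call:
move_arm(deltas=[0.005,0,0,0,0,0,0,0.01,0,0,0,0,0,0,0.01,0,0,0,0,0,0])

```text
t: 36.38
tool_pos: [0.4784, 0.4138, 0.0933]
orientation: [3.135, -0.191, -0.005]
force: [-6.5, 1.0, 2.4]
opening: 0.0006
gripper_force: 3.5
```

Call:
move_arm(deltas=[0.001,0,0,0,0,0,0,0.002,0,0,0,0,0,0,0.002,0,0,0,0,0,0])

```text
t: 36.75
tool_pos: [0.4787, 0.4138, 0.0932]
orientation: [3.135, -0.19, -0.009]
force: [-14.2, -0.3, 5.6]
opening: 0.0004
gripper_force: 6.9
```

Call:
move_arm(deltas=[-0.015,0,0,0,0,0,0,-0.04,0,-0.01,0,0,0,0,-0.07,0,-0.06,0,0,0,0,-0.08,0,-0.12,0,0,0,0,-0.08,0,-0.155,0,0,0,0,-0.08,0,-0.155,0,0,0,0,-0.08,0,-0.155,0,0,0,0])

```text
t: 37.62
tool_pos: [0.4022, 0.423, 0.2479]
orientation: [3.135, -0.192, -0.0]
force: [0.9, -0.7, -0.0]
opening: 0.0004
gripper_force: 0.0
```

```bash
python3 - <<'E'
from h import *
c=cam("wrist");P=cloud(c);save(c[0],"w8.png");Z=P[...,2];n=(abs(P[...,0]-.46)<.09)&(abs(P[...,1]-.415)<.07)
for b in blobs(n&(Z>.085)&(Z<.115),60): print(b.sum(),rect(P[b][:,:2]),np.median(Z[b]).round(4))
for k in ("top","scene"):
    c=cam(k);P=cloud(c);Z=P[...,2];modules(c,P);nests(c,P);save(c[0],k+"8.png")
E
```

```text
819 (array([499.3, 411.4]), 25.0, 24.5, -54.12) 0.1022
green [171. 240.] 114 (array([560.1,  83.6]), 36.2, 26.2, -6.9) 0.0574
green [173. 270.] 101 (array([553.9,   4.1]), 33.0, 24.6, 0.2) 0.0579
green [174. 298.] 122 (array([553.6, -73.9]), 38.2, 24.2, -0.09) 0.0568
green [242. 153.] 101 (array([367.7, 333.9]), 37.7, 21.2, -76.7) 0.0004
green [256. 100.] 106 (array([338. , 416.1]), 166.1, 23.4, -83.65) 0.0006
green [271. 141.] 105 (array([287.9, 365.4]), 38.8, 22.2, -74.22) 0.0007
nest 317 (array([573.7, 164.1]), 54.7, 50.2, 86.86) X [-0.0031  0.0461] Y [0.0946 0.1476] 0.017
bar 1499 (array([522.1,  45.1]), 396.6, 33.3, 86.84) X [-0.0372 -0.0236 -0.0097] 0.07057548136210312
knob 265 (array([795.3, -75.5]), 198.9, 13.7, -84.97) [0.1042 0.108 ]
green [219. 342.] 134 (array([557.1,  83.4]), 50.3, 30.3, -1.34) 0.0576
green [231. 322.] 134 (array([549.6,   4.3]), 48.4, 29.0, -5.83) 0.0574
green [244. 303.] 142 (array([550.2, -70.1]), 53.4, 31.7, -2.44) 0.0575
nest 298 (array([546.9, 171.4]), 88.4, 54.5, -3.63) X [-0.0488  0.0369] Y [0.1009 0.1536] 0.0192
nest 361 (array([611.2,  51.6]), 326.9, 9.4, 86.72) X [0.0608 0.0692] Y [-0.1488  0.1728] 0.016
bar 209 (array([-496. ,   47.5]), 329.0, 24.1, -89.97) X [-1.0554 -1.04   -1.0265] 0.07149699362412176
bar 987 (array([523.7,  47.2]), 402.4, 37.4, 87.14) X [-0.0386 -0.0199 -0.0067] 0.0716880959745636
knob 826 (array([-535.4,   -1.7]), 415.9, 202.5, 57.77) [0.1177 0.132 ]
knob 398 (array([ 35.8, -22.6]), 139.5, 70.4, 58.02) [0.1175 0.1316]
knob 284 (array([797. , -73.1]), 206.9, 14.8, -85.12) [0.1059 0.1087]
```

View pics/top8.png

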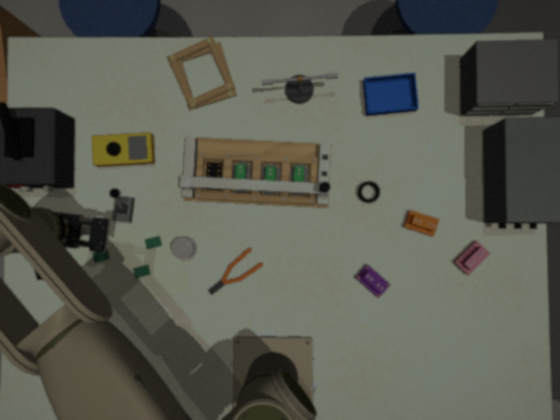

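View pics/w8.png

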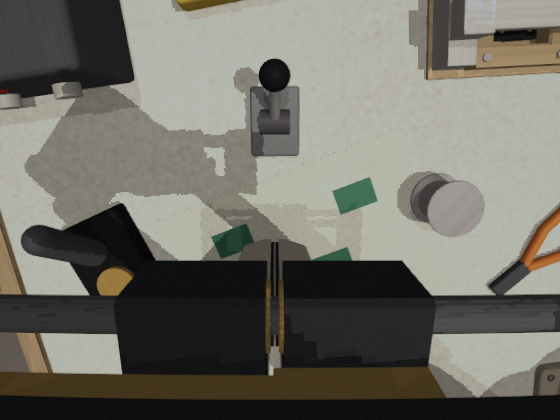

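The top view shows the bar at the front over three flush modules, with the bystanders unmoved. The switch ball moved 76 mm, which is fully over. Handing in.

```bash
python3 -c "
from plant import robot
print(robot.close_job())"
```

```text
the job is handed in; nothing more can be done
None
```

The job is handed in: all three modules are pressed flush in nests 0–2, the bar is snapped in at the front hole, the test switch was thrown fully over after that, and nothing else on the bench was moved.

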